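Push a reagent carton under the spring flap of a loading chute

TASK

Press the orange leaf of the loading chute down with one fingertip so that its spring flap stays open, and meanwhile push the blue carton along the lane with the other fingertip until all of it is well past the flap's blade. Keep the flap up, off the carton, until the carton is through; then let go so that the flap springs fully shut behind it. Only push: do not grip or lift the carton, and leave the other things on the bench where they are.

Things in the scene. Friction and masses are not known exactly. Their poses are not given: they have to be found in the camera images.
- chute: Loading chute fixed to the bench: aluminium base plate 315 x 130 x 4 mm (x -175 to +140, y -65 to +65 mm) with a white-walled lane and an orange flap. Origin: on the bench under the hinge shaft, level with the front of the flap's blade. x is the loading direction along the lane, y points from the orange press leaf across to the lane, z up. All mm below are in this frame.
- lane (a point): Lane floor below the blade, at x 0, y 30, z 4 mm of the chute. The lane is straight along x, free width y = 8 to 52 mm between white guides 4 mm thick, tops at z = 20. End stop face at x = +125. From x = +75 on it has cheeks and a clear window, top z = 53; before that only the flap is over it.
- shaft (a point): Hinge shaft on chute x -70, y 0, z 36 mm. It is 7 mm thick and runs along x between bearings (14 mm thick, tops z = 43) at x = -170 and +66. Leaf on one side, lane on the other: the two fingertips stand astride it.
- flap (a joint): Angle of the orange see-saw flap, rad: 0 shut, 0.65 at its stop. A spring shuts it. Pressing the leaf down lifts the blade. At y = -40 that takes about 2 N to start, 5 N at 0.45 rad. Above 0.25 rad the blade just clears the carton; at 0.4 rad by about 6 mm.
- leaf (a point): Top face of the flat orange press leaf, at chute x -70, y -36, z 48 mm when shut; moves with the flap. The leaf spans x -165 to +25, y -5 to -60 and, shut, slopes up away from the shaft (outer edge z = 55). At 0.4 rad this point is at about z = 33.
- blade (a point): Middle of the lower front edge of the orange blade (chute x 0, y 48, z 34 mm shut; 4 mm thick, y 42 to 54); moves with the flap. A tongue behind it (x 0 to 58) joins a bridge to the shaft at x = 34 to 58, top z 49 shut, 70 at 0.4 rad. From the shaft to y = 33 (at 0.4 rad), before x = 34, is an open notch where a fingertip can follow the carton past the blade.
- carton: Blue and white folding carton lying in the lane in front of the flap, 42 x 42 mm across, 96 mm long, about 0.12 kg, top at z = 44 mm. Origin: centre of its rear end face (the end to push), 20 mm above the lane floor. Its z axis points along its length, forward along the lane.
- dropper: small light-blue dropper bottle with a red tip, 31 mm across, 78 mm tall; stands by, not part of the job. Origin: centre of its underside.
- green_bottle: white bottle with a green cap, 48 mm across, 100 mm tall; stands by, not part of the job. Origin: centre of its underside.
- jar: squat white jar, 52 mm across, 52 mm tall; stands by, not part of the job. Origin: centre of its underside.
- petri: clear petri dish, 89 mm across, 16 mm tall; stands by, not part of the job. Origin: centre of its underside.
- tips: grey box of yellow pipette tips, 80 x 120 x 50 mm; stands by, not part of the job. Origin: centre of its underside.
- buds: tub of pink cotton buds, 77 mm across, 80 mm tall; stands by, not part of the job. Origin: centre of its underside.

How it is judged (in metres and radians):
On the way, in this order (a step that is already met when the one before it is completed fails the run):
1. a finger holds the flap open while the carton is still in front of the blade (value of joint flap above 0.24 rad and contact force between the fingers and flap above 0.5 N and x of carton in the frame of chute below -0.097 m), for 0.1 s.
2. the carton is half way under the blade, the flap still held open by a finger (value of joint flap above 0.24 rad and contact force between the fingers and flap above 0.5 N and x of carton in the frame of chute above -0.05 m), for 0.02 s.
3. all of the carton is past the blade, the flap still held open by a finger (value of joint flap above 0.24 rad and contact force between the fingers and flap above 0.5 N and x of carton in the frame of chute above 0.005 m), for 0.02 s.
At the end, for the whole second after the job is handed in: The carton lies flat in the lane with its rear end at least 4 mm past the front of the blade (it cannot go farther than the end stop), at rest, and the flap has sprung shut behind it (below 0.04 rad) (x of carton in the frame of chute between 0.004 and 0.034 m and y of carton in the frame of chute between 0.024 and 0.036 m and z of carton in the frame of chute between 0.019 and 0.029 m and angle between the z axis of carton and the x axis of chute, either way round below 0.15 rad and value of joint flap below 0.04 rad and linear speed of carton below 0.01 m/s); the robot touches nothing.
It fails at once if the carton is lifted more than 10 mm (height (world z) of carton above 0.034 m).
It fails at once if the carton leaves its lane or is tipped up by more than 0.3 rad (angle between carton's own z axis and vertical below 1.27 rad or angle between carton's own z axis and vertical above 1.87 rad or y of carton in the frame of chute above 0.045 m or y of carton in the frame of chute below 0.015 m).
It fails at once if the flap comes down on the carton, or the carton is driven against it (more than 2 N) (contact force between flap and carton above 2 N).
It fails at once if one of the other things on the bench is moved more than 15 mm (distance of any of dropper, green_bottle, jar, petri, tips, buds from where it was at the start of the episode above 0.015 m).
It also fails if it takes over 40 s, if anything falls off the work surface, if the arm or the gripper's body presses on something with over 40 N, if the wrist force passes 120 N, or if a joint passes its speed limit or range.

ROBOT

A 7-joint arm with a two-finger parallel gripper is mounted at the origin on a cart in front of the work surface, level with it; the furniture and walls round the work are solid. World frame = base frame: x ahead of the robot, y to its left, z up, the work surface at z = 0. Lengths are in mm, angles in degrees, forces in N, time in s.
With the tool pointing down it reaches from about 400 to 875 mm from the base axis. Payload 6.5 kg.
Tool frame: the origin (TCP) lies midway between the tips of the shut fingers; the grasp point (between the pads) lies robot.grip_point_offset behind it (robot.grip_point_offset is the distance from the TCP to the grasp point, in mm); z points along the fingers, y is the direction in which the jaws open and shut (so a half turn about z gives the same grasp; the last joint's range is limited). The gripper opens to 88 mm and grips with 3 to 60 N. Pads are 18 mm wide; open, the fingers measure 123 mm over their backs; the gripper's body (75 mm by 187 mm) begins 45 mm behind the grasp point.
Start: joints at [62.04, 30.733, -0.252, 88.115, 0.149, 61.152, -4.079], TCP at [266.107, -593.024, 238.716] pointing down, gripper open.
Joint ranges: [-154.64, 154.64], [-21.42, 123.67], [-72.66, 72.17], [13.99, 137.28], [-74.86, 254.86], [10.95, 109.41], [-158.01, 158.01]. Speed limits (degrees/s): [136.94, 136.94, 180, 180, 180, 180, 180].

INTERFACE

Orientations are given as [roll, pitch, yaw] about the fixed x, y, z axes, in that order (R = Rz(yaw) Ry(pitch) Rx(roll)).
In Python, from station import robot gives the robot as it stands. The module is installed in compiled form; this text tells all that it offers.
- The arm moves only by the tool servo_tool, never from a script. Its argument "targets" is a list of rows, each an object with "delta_pos": the shift along the world's x, y, z in cm, a list of three; "rotation": the turn, a rotation vector about the world's x, y, z in rad, a list of three; "claw": the opening, from 0 (shut) to 1 (fully open). In form: [{"delta_pos": [tx, ty, tz], "rotation": [rx, ry, rz], "claw": claw}, ...]. A call has 1 to 8 rows; each row shifts and turns the pose as measured when the row begins; what a row does not reach is not made up. A row lasts 1/12 s, in which the tool goes at most 41.7 mm and 7.16 degrees, less where a joint would pass 70% of its speed; a pose out of reach is approached as far as the arm can. A call is refused whole if a number of a shift passes 4.17 or a number of a turn 0.125, either way. A call with a gripper value outside its range is refused whole. The fingers move at their own pace and stop on an object; the grip force is fixed at half the most. Time passes only in rows, so rows that do not move let the fingers close. It gives the time, the measured TCP pose, the force and the opening at its end, in the units of the state.
- robot.state(): the state, without advancing time (a new reading comes with each control period).
- robot.get_image(name): name is "side" or "top" or "wrist"; returns (picture, depth): 384x512x3 uint8, red, green, blue; 384x512 float32, mm along the optical axis (not along the pixel's ray), 0 where there is no reading.
- robot.camera_info(name): a dict with "fx", "fy", "cx", "cy" (pixels), "k1" (the pictures are not rectified: a ray, as slopes to the right and down, at radius r is drawn at 1 + k1 r^2 times it, then the intrinsics apply), "rvec" (rotation vector, rad) and "tvec" (3), from world to camera coordinates, as OpenCV has them. Camera axes: x right, y down, z forward; pixel columns grow to the right and rows downward; lengths in mm; the calibration is good to about 2 mm. A picture is of the moment at which its call begins: read the wrist's pose just before it. camera_info takes no time and is no camera call; for the wrist camera it gives the pose at the moment of the call.
- robot.sign_off(): hands the job in, once; it reports no verdict.
The state is a dict: "clock": time; "joint_pos": joint angles; "joint_vel": joint speeds; "joint_efforts": joint torques, N m; "tool_pos": TCP position; "tool_rot": TCP orientation; "ft_force": force on the tool from outside, world axes, zero at the start; "wrist_torque": the same for the moment, N m; "gripper_width": opening from 0.0 (shut) to 1.0 (fully open).
Only numpy, scipy, OpenCV 4.12 (cv2) and the standard library are available. Lean on these libraries where they do the work, as an engineer would, in place of code of your own. Each camera call takes 0.05 s, during which the arm holds its last target.

## Working session

There is one attempt and no reset: what is moved stays moved. The work goes in short steps, Python scripts to look and compute and a tool call to move; the robot and the scene stay as the last step left them, time stands still between calls to the robot, and variables do not carry over. Pictures are saved under pics/ and viewed, and the job is handed in when it is done.

Besides the shell and the picture viewer there is one more tool, called after ">>>" by a JSON object that holds its "name" and its "arguments", one argument or row to a line. servo_tool: Moves the arm, as the interface text tells. Its arguments: {"type":"object","properties":{"targets":{"type":"array"}},"required":["targets"]}

```bash
mkdir -p pics; ls; python3 - <<'E'
from station import robot
import cv2, numpy as np
print(robot.state()); print(robot.grip_point_offset)
for n in ("top","side"):
    im,d=robot.get_image(n); cv2.imwrite(f"pics/{n}0.png",im[:,:,::-1]); np.savez(f"{n}0.npz",im=im,d=d)
    print(robot.camera_info(n))
E
```

```text
pics
{'clock': 0.0, 'joint_pos': array([62.04223683, 30.77947928, -0.2530037 , 88.16977007,  0.14959065,
       61.15126808, -4.07986248]), 'joint_vel': array([ 0.01537967,  0.04303747,  0.08802108,  0.07323119, -0.05952887,
       -0.09532339, -0.00404432]), 'joint_efforts': array([ 1.28349352e-04, -5.70976388e+01,  9.90848355e-01, -2.51596749e+01,
       -5.61802124e-02,  1.80354860e-02,  1.75048708e-04]), 'tool_pos': array([ 265.80477654, -592.49921823,  237.82319118]), 'tool_rot': array([-1.79900165e+02,  8.55355797e-03,  2.41676801e+01]), 'ft_force': array([-0.68128359,  0.4410091 ,  0.07248631]), 'wrist_torque': array([ 0.05248541, -0.01084517,  0.00192002]), 'gripper_width': 0.9968847375860073}
18.700000000000003
{'fx': 445.58033286606917, 'fy': 445.58033286606917, 'cx': 256.52971600215034, 'cy': 195.43161829627755, 'k1': -0.1595146644587245, 'rvec': array([ 2.1717677 , -2.15460246,  0.10086719]), 'tvec': array([  24.08382272,  492.47696123, 1906.07921235])}
{'fx': 459.05538997284214, 'fy': 459.05538997284214, 'cx': 253.28650106784954, 'cy': 193.34133534749247, 'k1': 0.04917688623106758, 'rvec': array([ 2.13132844, -0.17413831,  0.11924645]), 'tvec': array([-506.52048833,   90.41765096, 1678.48012949])}
```

View pics/top0.png

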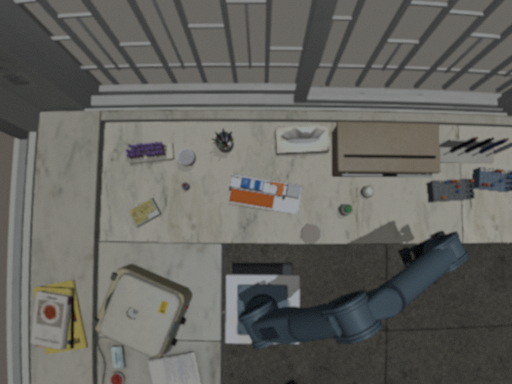

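View pics/side0.png

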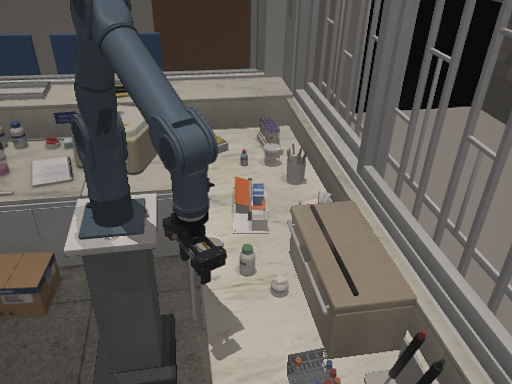

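```bash
cat > h.py <<'E'
import numpy as np, cv2
from station import robot
def cam(n):
    c=robot.camera_info(n); K=np.array([[c['fx'],0,c['cx']],[0,c['fy'],c['cy']],[0,0,1]]); D=np.array([c['k1'],0,0,0,0.])
    return K,D,np.array(c['rvec']),np.array(c['tvec'])
def rays(c,p):
    K,D,r,t=c; u=cv2.undistortPoints(np.array(p,float).reshape(-1,1,2),K,D)[:,0]
    R=cv2.Rodrigues(r)[0]; d=np.c_[u,np.ones(len(u))]@R; return -R.T@t,d
def onz(c,p,z):
    o,d=rays(c,p); return o+d*((z-o[2])/d[:,2])[:,None]
def proj(c,P):
    K,D,r,t=c; return cv2.projectPoints(np.array(P,float).reshape(-1,3),r,t,K,D)[0][:,0]
E
python3 - <<'E'
from h import *
im=np.load("top0.npz")["im"]; 
x0,y0,x1,y1=215,165,315,225
cv2.imwrite("pics/topz.png",cv2.resize(im[y0:y1,x0:x1,::-1],None,fx=8,fy=8,interpolation=cv2.INTER_CUBIC))
im=np.load("side0.npz")["im"]; 
x0,y0,x1,y1=215,165,290,240
cv2.imwrite("pics/sidez.png",cv2.resize(im[y0:y1,x0:x1,::-1],None,fx=8,fy=8,interpolation=cv2.INTER_CUBIC))
E
```

```text
(no output)
```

View pics/topz.png

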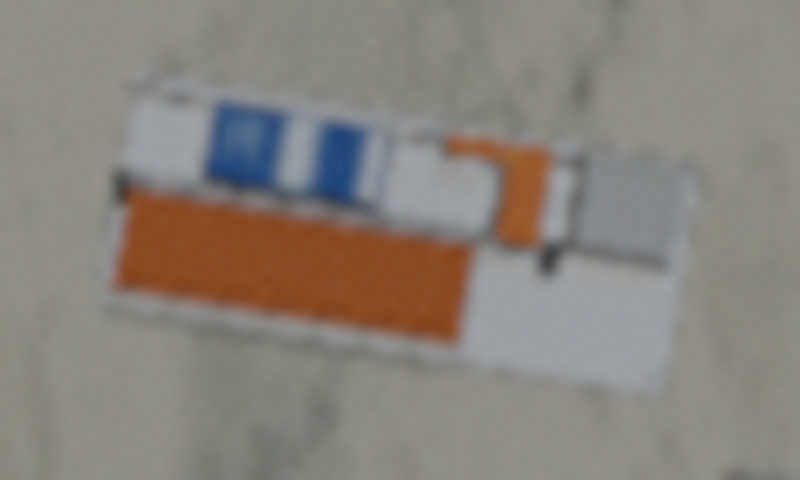

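View pics/sidez.png

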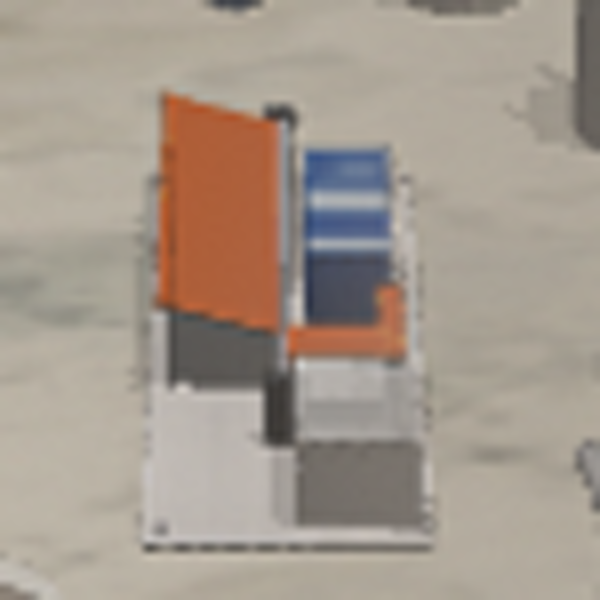

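```bash
python3 - <<'E'
from h import *
from scipy.optimize import least_squares
obs=[("top",215,165,[((127,190),(-165,-5,39)),((470,243),(25,-5,39)),((460,343),(25,-60,55)),((117,288),(-165,-60,55)),((663,392),(140,-65,4)),((108,305),(-175,-65,4))]),
("side",215,165,[((145,548),(140,-65,2)),((432,545),(140,65,2)),((165,92),(-165,-60,55)),((160,305),(25,-60,55)),((278,330),(25,-5,39)),((280,122),(-165,-5,39))])]
C={n:cam(n) for n in("top","side")}
def T(p,P):
    c,s=np.cos(p[2]),np.sin(p[2]); P=np.array(P,float); return np.c_[p[0]+c*P[:,0]-s*P[:,1],p[1]+s*P[:,0]+c*P[:,1],P[:,2]]
def res(p,names=("top","side")):
    r=[]
    for n,x0,y0,L in obs:
        if n not in names: continue
        uv=np.array([( (a[0]+.5)/8-.5+x0,(a[1]+.5)/8-.5+y0) for a,_ in L])
        r.append(proj(C[n],T(p,[b for _,b in L]))-uv)
    return np.concatenate(r).ravel()
for nm in (("top","side"),("top",),("side",)):
    s=least_squares(res,[500,0,-1.7],args=(nm,)); print(nm,s.x,np.degrees(s.x[2])); print(s.fun.reshape(-1,2).round(2).tolist())
# carton rear end: top view edges, z=44 -> pixels
uv=[((a+.5)/8-.5+215,(b+.5)/8-.5+165) for a,b in [(218,102),(207,180)]]
w=onz(C["top"],uv,44); print(w)
for nm in (("top","side"),("top",)):
    p=least_squares(res,[500,0,-1.7],args=(nm,)).x
    c,s=np.cos(p[2]),np.sin(p[2]); d=w[:,:2]-p[:2]; print(d@np.array([[c,-s],[s,c]]))
E
```

```text
('top', 'side') [499.76019645 -25.40396157  -1.7277804 ] -98.99452472355793
[[0.56, 0.08], [1.14, 0.62], [0.43, 0.41], [-0.64, 0.0], [0.54, 0.58], [-1.11, -0.3], [-0.09, -0.46], [1.0, 0.07], [0.29, -0.21], [0.02, -0.72], [0.22, -0.14], [-0.43, -0.44]]
('top',) [501.43924088 -24.33914193  -1.71653951] -98.35046922272632
[[0.26, 0.12], [0.92, 0.17], [0.35, -0.03], [-0.8, 0.06], [0.51, -0.13], [-1.25, -0.22]]
('side',) [498.83333792 -27.3174706   -1.73220287] -99.24791359395094
[[-0.45, -0.15], [0.68, 0.47], [0.31, 0.01], [-0.19, -0.45], [0.03, 0.16], [-0.4, -0.18]]
[[568.50955191  91.9710187   44.        ]
 [526.07550805  97.37814351  44.        ]]
[[-126.6799333    49.55355053]
 [-125.38642645    6.79595568]]
[[-124.81754109   49.46778269]
 [-124.00473923    6.69834932]]
```

>>> {"name": "servo_tool", "arguments": {
  "targets": [
    {"delta_pos": [1.3,3.7,0.2],"rotation": [0,0,0.06],"claw": 0.57},
    {"delta_pos": [1.3,3.7,0.2],"rotation": [0,0,0.06],"claw": 0.57},
    {"delta_pos": [1.3,3.7,0],"rotation": [0,0,0.06],"claw": 0.57},
    {"delta_pos": [1.3,3.7,0],"rotation": [0,0,0.06],"claw": 0.57},
    {"delta_pos": [1.3,3.7,0],"rotation": [0,0,0.06],"claw": 0.57},
    {"delta_pos": [1.3,3.7,0],"rotation": [0,0,0.06],"claw": 0.57},
    {"delta_pos": [1.3,3.7,0],"rotation": [0,0,0.06],"claw": 0.57},
    {"delta_pos": [1.3,3.7,0],"rotation": [0,0,0.06],"claw": 0.57}
  ]
}}

```text
clock: 0.77
tool_pos: [363.6, -291.2, 238.2]
tool_rot: [-179.8, 0.4, 52.0]
ft_force: [1.2, -1.6, 0.2]
gripper_width: 0.573
```

>>> {"name": "servo_tool", "arguments": {
  "targets": [
    {"delta_pos": [1.5,3.8,0],"rotation": [0,0,0.063],"claw": 0.57},
    {"delta_pos": [1.5,3.8,0],"rotation": [0,0,0.063],"claw": 0.57},
    {"delta_pos": [1.5,3.8,0],"rotation": [0,0,0.063],"claw": 0.57},
    {"delta_pos": [1.5,3.8,0],"rotation": [0,0,0.063],"claw": 0.57},
    {"delta_pos": [1.5,3.8,0],"rotation": [0,0,0.063],"claw": 0.57},
    {"delta_pos": [1.5,3.8,0],"rotation": [0,0,0.063],"claw": 0.57},
    {"delta_pos": [1.5,3.8,0],"rotation": [0,0,0.063],"claw": 0.57},
    {"delta_pos": [1.5,3.8,0],"rotation": [0,0,0.063],"claw": 0.57}
  ]
}}

```text
clock: 1.43
tool_pos: [480.7, 20.8, 238.1]
tool_rot: [-179.8, 0.5, 82.2]
ft_force: [1.7, -0.4, -0.4]
gripper_width: 0.571
```

>>> {"name": "servo_tool", "arguments": {
  "targets": [
    {"delta_pos": [0.8,1,0],"rotation": [0,0,0],"claw": 0.57},
    {"delta_pos": [0,0,0],"rotation": [0,0,0],"claw": 0.57},
    {"delta_pos": [0,0,0],"rotation": [0,0,0],"claw": 0.57}
  ]
}}

```text
clock: 1.68
tool_pos: [490.0, 41.7, 238.0]
tool_rot: [-179.8, 0.2, 83.2]
ft_force: [-0.7, -0.5, 0.4]
gripper_width: 0.569
```

```bash
python3 - <<'E'
from h import *
s=robot.state(); c=cam("wrist"); im,d=robot.get_image("wrist")
np.savez("w1.npz",im=im,d=d,K=c[0],D=c[1],r=c[2],t=c[3])
cv2.imwrite("pics/w1.png",cv2.resize(im[:,:,::-1],(800,600)))
print(s['tool_pos'],s['tool_rot'],s['ft_force'],c)
E
```

```text
[489.996869    41.73786384 237.98763641] [-179.80828536    0.219239     83.18357724] [-0.6564815  -0.4672903   0.37406123] (array([[311.32733045,   0.        , 258.79659233],
       [  0.        , 311.32733045, 189.21773801],
       [  0.        ,   0.        ,   1.        ]]), array([-0.00366303,  0.        ,  0.        ,  0.        ,  0.        ]), array([-2.81246006,  0.16543279,  0.033056  ]), array([-480.69855202,   48.74510347,  421.79795587]))
```

View pics/w1.png

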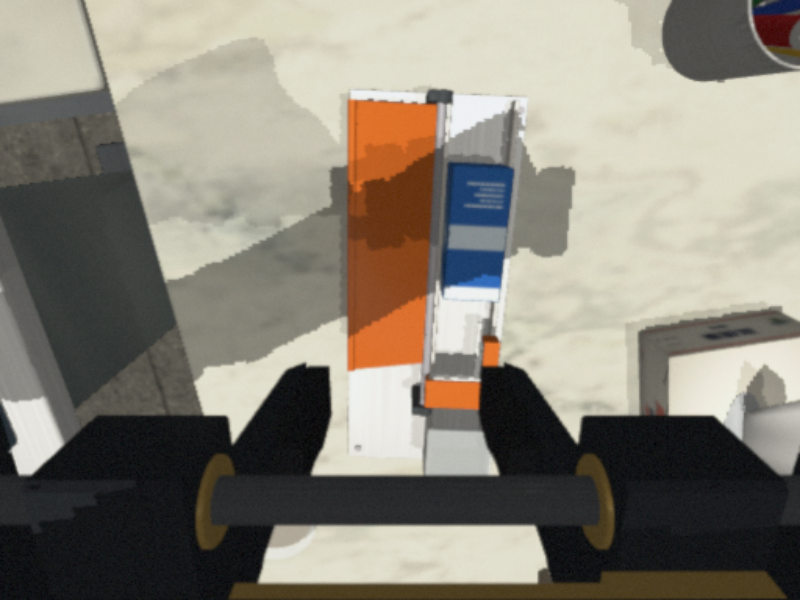

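```bash
cat > fit.py <<'E'
from h import *
from scipy.optimize import least_squares
def T(p,P):
    c,s=np.cos(p[2]),np.sin(p[2]); P=np.array(P,float); return np.c_[p[0]+c*P[:,0]-s*P[:,1],p[1]+s*P[:,0]+c*P[:,1],P[:,2]]
E
python3 - <<'E'
from fit import *
z=np.load("w1.npz"); c=(z['K'],z['D'],z['r'],z['t'])
L=[((349,100),(-165,-60,55)),((437,100),(-165,-5,39)),((348,370),(25,-60,55)),((424,364),(25,-5,39)),((349,458),(140,-65,4)),((348,92),(-175,-65,4)),((526,97),(-175,65,4))]
uv=(np.array([a for a,_ in L])+.5)/1.5625-.5
f=lambda p:(proj(c,T(p,[b for _,b in L]))-uv).ravel()
s=least_squares(f,[500,-25,-1.72],loss='soft_l1'); p=s.x; print(p,np.degrees(p[2])); print(f(p).reshape(-1,2).round(2).tolist())
w=onz(c,(np.array([(449,163),(513,166),(443,298),(501,302)])+.5)/1.5625-.5,44)
cc,ss=np.cos(p[2]),np.sin(p[2]); print(w.round(1),((w[:,:2]-p[:2])@np.array([[cc,-ss],[ss,cc]])).round(1))
im=z['im'][:,:,::-1]
cv2.imwrite("pics/w1z.png",cv2.resize(im[50:310,210:350],None,fx=2.3*1,fy=2.3,interpolation=cv2.INTER_CUBIC))
E
```

```text
[500.18088669 -25.97238526  -1.7244181 ] -98.801879502651
[[-0.5, -0.31], [-1.49, 2.7], [0.39, 1.33], [-1.73, 0.57], [0.4, -0.23], [0.86, -2.05], [2.47, -0.83]]
[[526.1  99.9  44. ]
 [568.7  92.9  44. ]
 [513.2   4.9  44. ]
 [555.3  -3.2  44. ]] [[-128.3    6.4]
 [-127.9   49.5]
 [ -32.5    8.1]
 [ -31.    51. ]]
```

View pics/w1z.png

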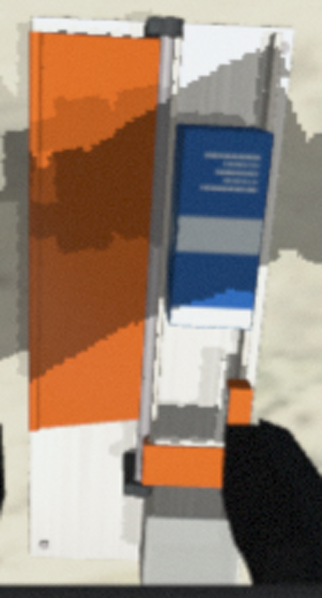

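>>> {"name": "servo_tool", "arguments": {
  "targets": [
    {"delta_pos": [0.7,2.7,-2],"rotation": [0,0,-0.02],"claw": 0.57},
    {"delta_pos": [0.7,2.7,-3],"rotation": [0,0,-0.015],"claw": 0.57},
    {"delta_pos": [0.5,2,-3],"rotation": [0,0,0],"claw": 0.57},
    {"delta_pos": [0,0,-3],"rotation": [0,0,0],"claw": 0.57},
    {"delta_pos": [0,0,-2],"rotation": [0,0,0],"claw": 0.57},
    {"delta_pos": [0,0,0],"rotation": [0,0,0],"claw": 0.57}
  ]
}}

```text
clock: 2.23
tool_pos: [509.7, 103.2, 104.4]
tool_rot: [179.9, 0.6, 79.7]
ft_force: [0.7, -0.2, 0.4]
gripper_width: 0.568
```

```bash
cat > look.py <<'E'
from h import *
import sys
tag=sys.argv[1]
s=robot.state(); print(s['clock'],s['tool_pos'],s['tool_rot'],s['ft_force'],s['gripper_width'])
p=np.array([500.5,-26]);a=np.radians(-98.8);ex=np.array([np.cos(a),np.sin(a)]);ey=np.array([-ex[1],ex[0]])
d=s['tool_pos'][:2]-p; print("chute",d@ex,d@ey)
for n in sys.argv[2:]:
    c=cam(n); im,d=robot.get_image(n); np.savez(f"{tag}{n}.npz",im=im,d=d,K=c[0],D=c[1],r=c[2],t=c[3])
    im=im[:,:,::-1]
    if n=="wrist": cv2.imwrite(f"pics/{tag}{n}.png",cv2.resize(im,(800,600)))
    else:
        q=im[165:245,200:310]; cv2.imwrite(f"pics/{tag}{n}.png",cv2.resize(q,None,fx=7,fy=7,interpolation=cv2.INTER_CUBIC))
E
python3 look.py a wrist side
```

```text
2.2333 [509.74824404 103.22885798 104.42927567] [179.87238814   0.6403889   79.74261128] [ 0.65606449 -0.24132561  0.38399682] 0.5681585472948293
chute -129.12247550677313 -10.630807673827533
```

View pics/awrist.png

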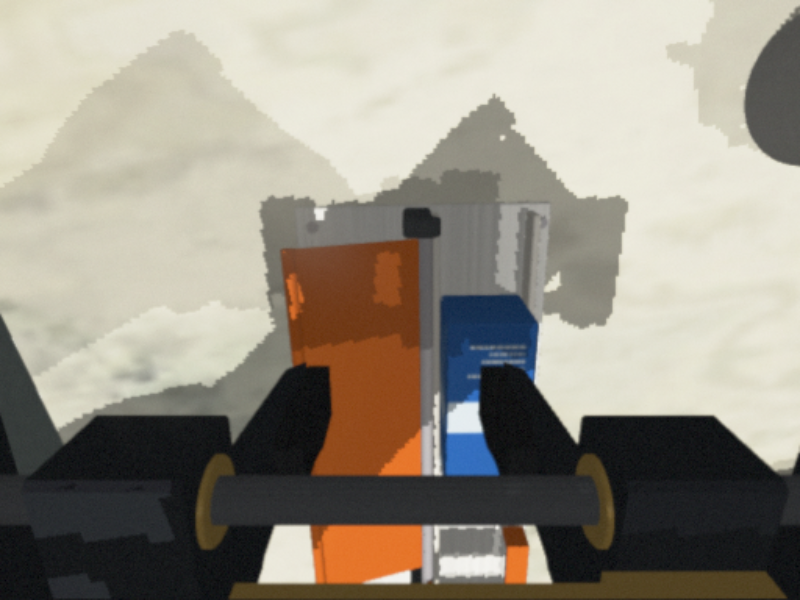

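View pics/aside.png

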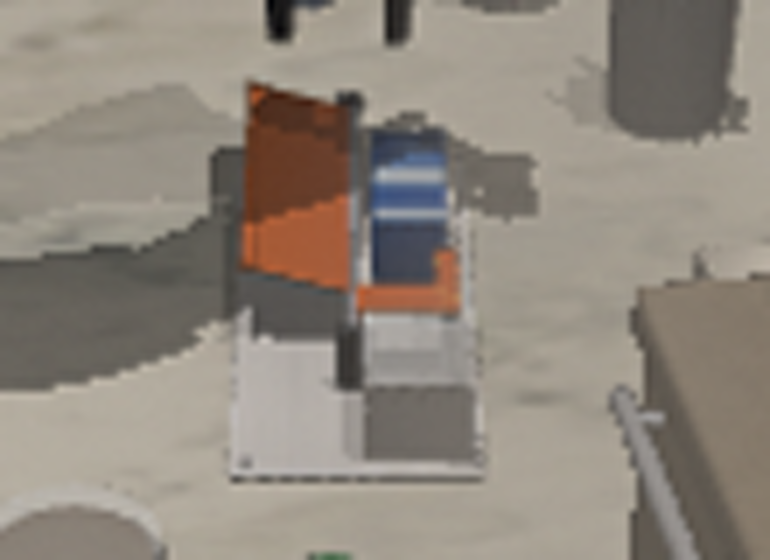

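>>> {"name": "servo_tool", "arguments": {
  "targets": [
    {"delta_pos": [0,1.2,0],"rotation": [0,0,0.026],"claw": 0.57},
    {"delta_pos": [0,0.6,-1.2],"rotation": [0,0,0],"claw": 0.57},
    {"delta_pos": [0,0,-1.2],"rotation": [0,0,0],"claw": 0.57},
    {"delta_pos": [0,0,0],"rotation": [0,0,0],"claw": 0.57},
    {"delta_pos": [0,0,0],"rotation": [0,0,0],"claw": 0.57}
  ]
}}

```text
clock: 2.75
tool_pos: [515.8, 121.1, 87.1]
tool_rot: [179.1, 0.4, 81.0]
ft_force: [-0.3, -0.2, 0.7]
gripper_width: 0.572
```

```bash
python3 look.py b wrist side
python3 - <<'E'
from fit import *
z=np.load("awrist.npz"); c=(z['K'],z['D'],z['r'],z['t'])
P=[(-165,-60,55),(-165,-5,39),(-175,65,4),(-175,-65,4),(-177,0,43)]
print(((proj(c,T([500.5,-26,np.radians(-98.8)],P))+.5)*1.5625).round(0).tolist())
w=onz(c,(np.array([(443,316),(537,324)])+.5)/1.5625-.5,44);p=[500.5,-26,np.radians(-98.8)]
cc,ss=np.cos(p[2]),np.sin(p[2]); print(((w[:,:2]-p[:2])@np.array([[cc,-ss],[ss,cc]])).round(1))
E
```

```text
2.75 [515.77672041 121.14972804  87.09172442] [179.10463723   0.43624506  81.04573594] [-0.28205335 -0.17512648  0.65662617] 0.5718713786381113
chute -147.75465942171684 -7.414935515210973
[[281.0, 253.0], [416.0, 241.0], [554.0, 203.0], [294.0, 209.0], [427.0, 215.0]]
[[-131.4    6.9]
 [-126.4   49.5]]
```

View pics/bwrist.png

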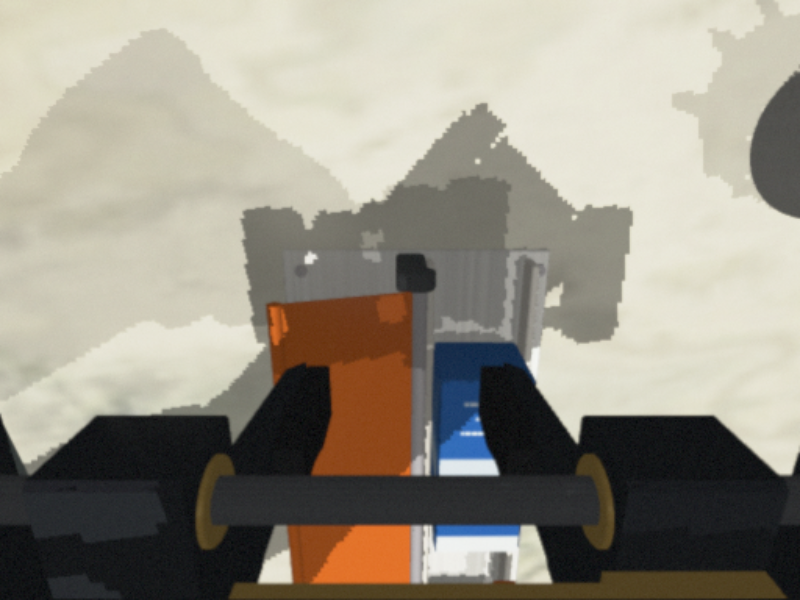

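View pics/bside.png

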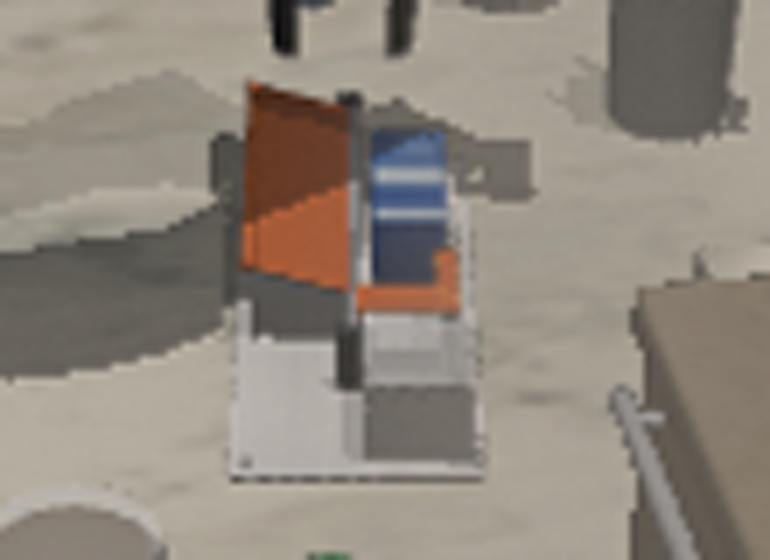

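```bash
cat > need.py <<'E'
from h import *
import sys
from scipy.spatial.transform import Rotation as Ro
X,Y,Z=map(float,sys.argv[1:4]); s=robot.state()
p=np.array([500.5,-26]);a=np.radians(-98.8);ex=np.array([np.cos(a),np.sin(a)]);ey=np.array([-ex[1],ex[0]])
d=s['tool_pos'][:2]-p; print("t",round(s['clock'],2),"chute",(d@ex).round(1),(d@ey).round(1),s['tool_pos'].round(1),"F",s['ft_force'].round(1),"M",s['wrist_torque'].round(2))
t=p+X*ex+Y*ey
R=Ro.from_euler('xyz',s['tool_rot'],degrees=True); G=Ro.from_euler('xyz',[180,0,81.2],degrees=True)
print("dcm",((np.r_[t,Z]-s['tool_pos'])/10).round(2),"rot",(G*R.inv()).as_rotvec().round(4),"vel",np.abs(s['joint_vel']).max().round(2))
E
python3 need.py -145 -13.5 75
```

```text
t 2.85 chute -147.4 -7.5 [515.6 120.8  87.2] F [ 0.3 -0.4 -0.7] M [-0.01 -0.07 -0.01]
dcm [-0.63 -0.15 -1.22] rot [0.0102 0.014  0.0031] vel 0.23
```

>>> {"name": "servo_tool", "arguments": {
  "targets": [
    {"delta_pos": [-0.6,-0.15,-1.2],"rotation": [0.01,0.014,0.003],"claw": 0.57},
    {"delta_pos": [0,0,0],"rotation": [0,0,0],"claw": 0.57},
    {"delta_pos": [0,0,0],"rotation": [0,0,0],"claw": 0.57}
  ]
}}

```text
clock: 3.1
tool_pos: [509.5, 118.9, 74.6]
tool_rot: [-180.0, -0.0, 81.2]
ft_force: [-0.1, 1.1, 1.3]
gripper_width: 0.571
```

```bash
python3 need.py -145 -13.5 60
```

```text
t 3.1 chute -144.6 -13.3 [509.5 118.9  74.6] F [-0.1  1.1  1.3] M [ 0.01 -0.08  0.03]
dcm [-0.02  0.05 -1.46] rot [-0.0008 -0.0004  0.0001] vel 1.44
```

>>> {"name": "servo_tool", "arguments": {
  "targets": [
    {"delta_pos": [0,0,-0.8],"rotation": [0,0,0],"claw": 0.57},
    {"delta_pos": [0,0,-0.8],"rotation": [0,0,0],"claw": 0.57},
    {"delta_pos": [0,0,0],"rotation": [0,0,0],"claw": 0.57}
  ]
}}

```text
clock: 3.35
tool_pos: [509.5, 118.1, 57.0]
tool_rot: [-180.0, -0.0, 81.1]
ft_force: [-0.9, 0.2, 0.7]
gripper_width: 0.57
```

```bash
python3 need.py -145 -13.5 48;python3 look.py c side
```

```text
t 3.35 chute -143.8 -13.2 [509.5 118.1  57. ] F [-0.9  0.2  0.7] M [-0.03 -0.04 -0.02]
dcm [-0.01  0.12 -0.9 ] rot [-0.0007 -0.0004  0.0015] vel 0.47
3.35 [509.45572054 118.11497198  57.04759451] [-1.79968673e+02 -3.62109288e-02  8.11160192e+01] [-0.88446914  0.2474633   0.68152632] 0.5700929956915527
chute -143.7886038977845 -13.197252297998105
```

View pics/cside.png

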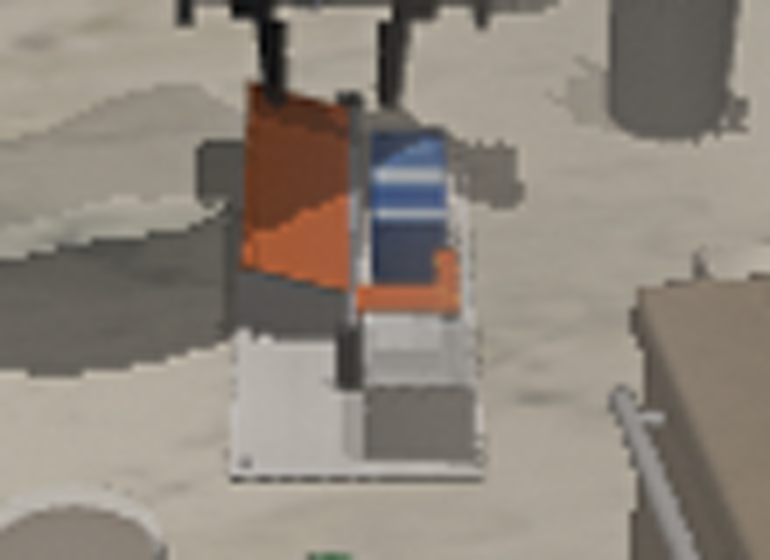

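>>> {"name": "servo_tool", "arguments": {
  "targets": [
    {"delta_pos": [0,0.1,-0.4],"rotation": [0,0,0],"claw": 0.57},
    {"delta_pos": [0,0,-0.4],"rotation": [0,0,0],"claw": 0.57},
    {"delta_pos": [0,0,-0.4],"rotation": [0,0,0],"claw": 0.57},
    {"delta_pos": [0,0,-0.4],"rotation": [0,0,0],"claw": 0.57},
    {"delta_pos": [0,0,0],"rotation": [0,0,0],"claw": 0.57}
  ]
}}

```text
clock: 3.82
tool_pos: [509.5, 120.0, 40.3]
tool_rot: [-180.0, -0.0, 81.2]
ft_force: [-1.2, -0.6, 2.7]
gripper_width: 0.57
```

```bash
python3 need.py -145 -13.5 32
```

```text
t 3.82 chute -145.7 -13.4 [509.5 120.   40.3] F [-1.2 -0.6  2.7] M [-0.12  0.1   0.03]
dcm [-0.02 -0.06 -0.83] rot [-0.0008 -0.0003  0.0006] vel 0.68
```

>>> {"name": "servo_tool", "arguments": {
  "targets": [
    {"delta_pos": [0,0,-0.4],"rotation": [0,0,0],"claw": 0.57},
    {"delta_pos": [0,0,-0.4],"rotation": [0,0,0],"claw": 0.57},
    {"delta_pos": [0,0,-0.1],"rotation": [0,0,0],"claw": 0.57},
    {"delta_pos": [0,0,0],"rotation": [0,0,0],"claw": 0.57}
  ]
}}

```text
clock: 4.15
tool_pos: [510.0, 120.1, 30.9]
tool_rot: [180.0, -0.0, 81.2]
ft_force: [-0.5, -0.9, 4.5]
gripper_width: 0.576
```

```bash
python3 need.py -145 -13.5 31; python3 look.py d side top wrist
```

```text
t 4.15 chute -145.8 -13.0 [510.  120.1  30.9] F [-0.5 -0.9  4.5] M [-0.12  0.34  0.04]
dcm [-0.07 -0.07  0.01] rot [-0.0005  0.0006  0.0005] vel 0.23
4.15 [509.99934154 120.05511212  30.92827056] [ 1.79970161e+02 -3.28960052e-02  8.11735184e+01] [-0.51062632 -0.88128056  4.46504685] 0.5755520368491969
chute -145.78907176276815 -12.956844558790323
```

View pics/dside.png

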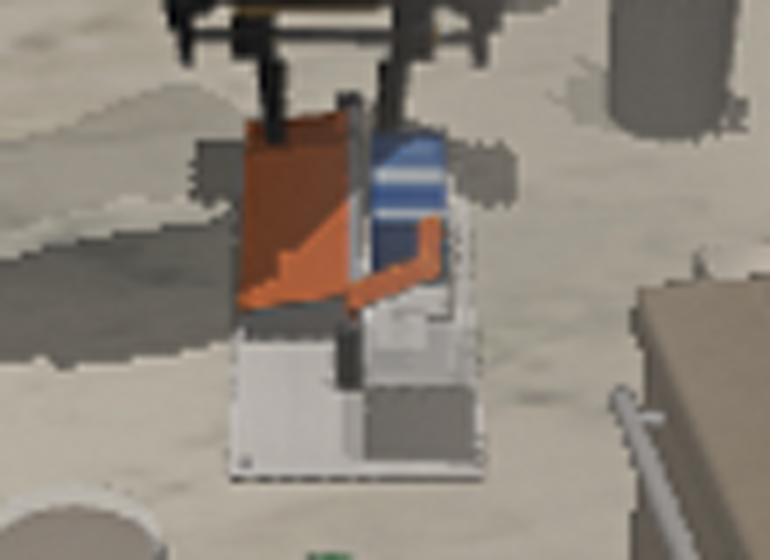

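View pics/dwrist.png

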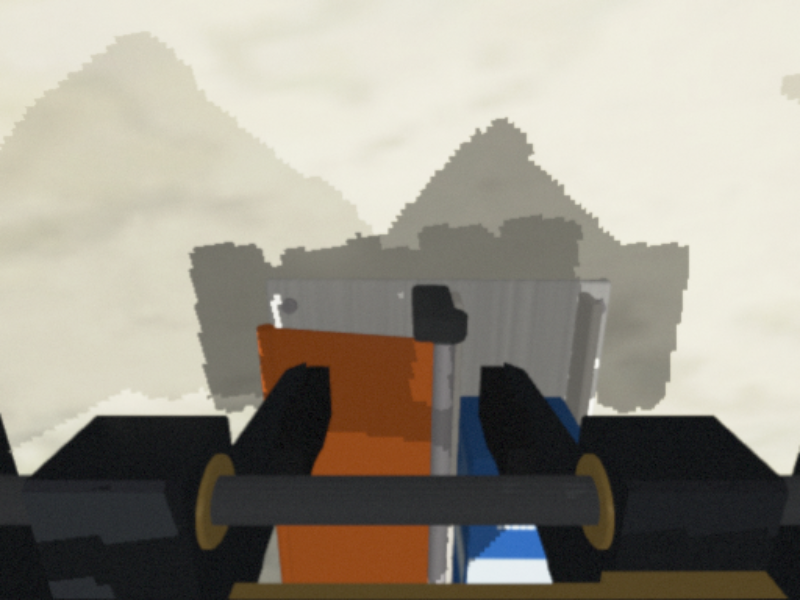

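>>> {"name": "servo_tool", "arguments": {
  "targets": [
    {"delta_pos": [-0.15,-0.6,0],"rotation": [0,0,0],"claw": 0.57},
    {"delta_pos": [-0.1,-0.6,0],"rotation": [0,0,0],"claw": 0.57},
    {"delta_pos": [-0.1,-0.6,0],"rotation": [0,0,0],"claw": 0.57},
    {"delta_pos": [-0.1,-0.6,0],"rotation": [0,0,0],"claw": 0.57},
    {"delta_pos": [0,0,0],"rotation": [0,0,0],"claw": 0.57}
  ]
}}

```text
clock: 4.72
tool_pos: [507.1, 99.0, 32.7]
tool_rot: [179.7, -0.5, 81.3]
ft_force: [-1.1, 0.6, 5.0]
gripper_width: 0.569
```

```bash
python3 need.py -115 -13.5 31; python3 look.py e side wrist
```

```text
t 4.72 chute -124.6 -12.6 [507.1  99.   32.7] F [-1.1  0.6  5. ] M [0.11 0.28 0.02]
dcm [-0.23 -0.93 -0.17] rot [-0.0083  0.0065 -0.002 ] vel 0.45
4.7167 [507.07469653  99.03253025  32.71751575] [179.70375898  -0.52957023  81.31856143] [-1.13108449  0.64772912  4.96361988] 0.5693753049818469
chute -124.56653044466191 -12.630904494132286
```

View pics/eside.png

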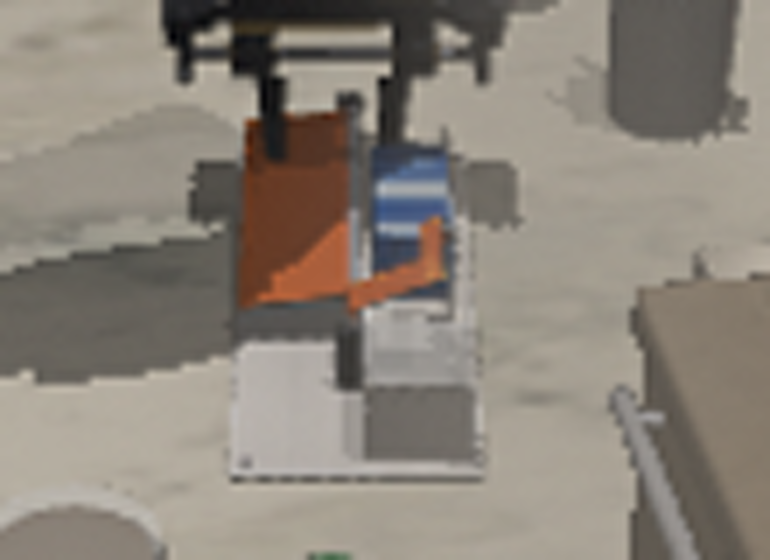

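View pics/ewrist.png

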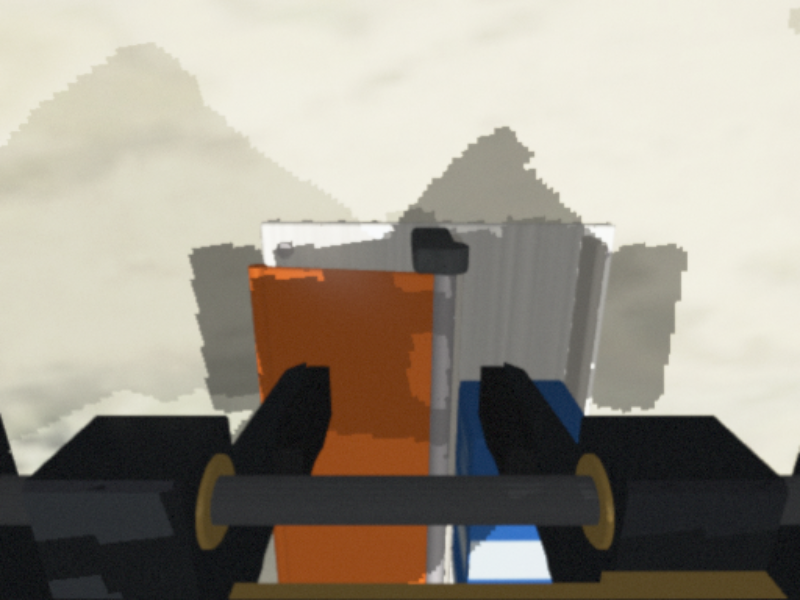

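>>> {"name": "servo_tool", "arguments": {
  "targets": [
    {"delta_pos": [-0.15,-0.3,-0.22],"rotation": [-0.008,0.006,-0.002],"claw": 0.57},
    {"delta_pos": [-0.12,-0.5,-0.05],"rotation": [0,0,0],"claw": 0.57},
    {"delta_pos": [-0.1,-0.5,-0.05],"rotation": [0,0,0],"claw": 0.57},
    {"delta_pos": [0,0,0],"rotation": [0,0,0],"claw": 0.57}
  ]
}}

```text
clock: 5.15
tool_pos: [505.1, 88.9, 30.3]
tool_rot: [179.8, -0.2, 81.3]
ft_force: [-1.3, -1.1, 3.9]
gripper_width: 0.571
```

```bash
python3 need.py -85 -13.5 30.5; python3 look.py f side
```

```text
t 5.15 chute -114.3 -13.0 [505.1  88.9  30.3] F [-1.3 -1.1  3.9] M [-0.23  0.26  0.03]
dcm [-0.5  -2.89  0.02] rot [-0.0035  0.0042 -0.0022] vel 0.69
5.15 [505.14232679  88.91812782  30.30124072] [179.79509461  -0.23450476  81.3250271 ] [-1.25458554 -1.09271229  3.86522583] 0.5705586688474866
chute -114.27556569783711 -12.993166794415382
```

View pics/fside.png

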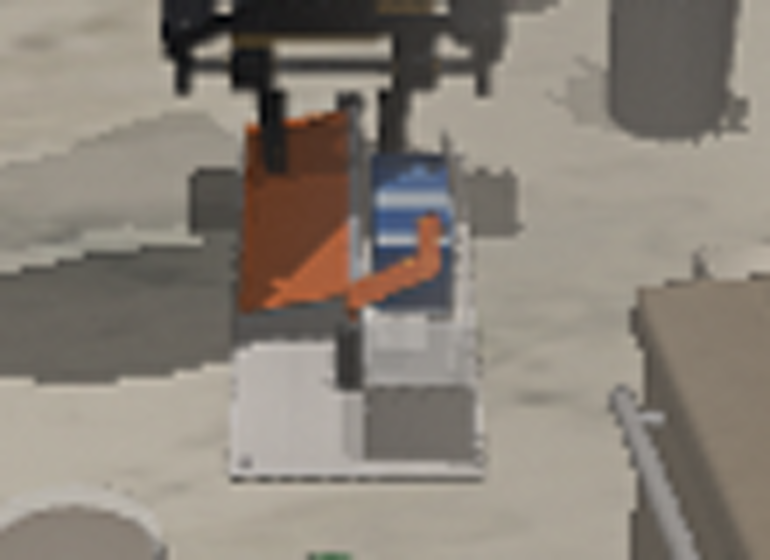

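>>> {"name": "servo_tool", "arguments": {
  "targets": [
    {"delta_pos": [-0.15,-0.7,0],"rotation": [-0.003,0.004,-0.002],"claw": 0.57},
    {"delta_pos": [-0.12,-0.7,-0.04],"rotation": [0,0,0],"claw": 0.57},
    {"delta_pos": [-0.12,-0.7,-0.04],"rotation": [0,0,0],"claw": 0.57},
    {"delta_pos": [-0.12,-0.7,-0.04],"rotation": [0,0,0],"claw": 0.57}
  ]
}}

```text
clock: 5.53
tool_pos: [501.1, 64.4, 29.9]
tool_rot: [179.9, -0.3, 81.5]
ft_force: [-1.1, 5.3, 5.9]
gripper_width: 0.57
```

```bash
python3 need.py -60 -13.5 30.5
```

```text
t 5.53 chute -89.4 -13.2 [501.1  64.4  29.9] F [-1.1  5.3  5.9] M [ 1.07  0.15 -0.1 ]
dcm [-0.48 -2.9   0.06] rot [-0.0054  0.0031 -0.0047] vel 9.61
```

```bash
python3 look.py g side top; python3 need.py -60 -13.5 30.5
```

```text
5.5333 [501.12533287  64.39028089  29.8740939 ] [179.86987965  -0.33379857  81.46974984] [-1.089391    5.25761737  5.8575814 ] 0.5699497837093644
chute -89.42190805385502 -13.210461019363276
t 5.63 chute -87.6 -13.3 [500.8  62.6  29.7] F [-1.6  0.9  6. ] M [ 0.22  0.15 -0.01]
dcm [-0.45 -2.73  0.08] rot [-0.0037  0.0022 -0.0027] vel 0.74
```

View pics/gside.png

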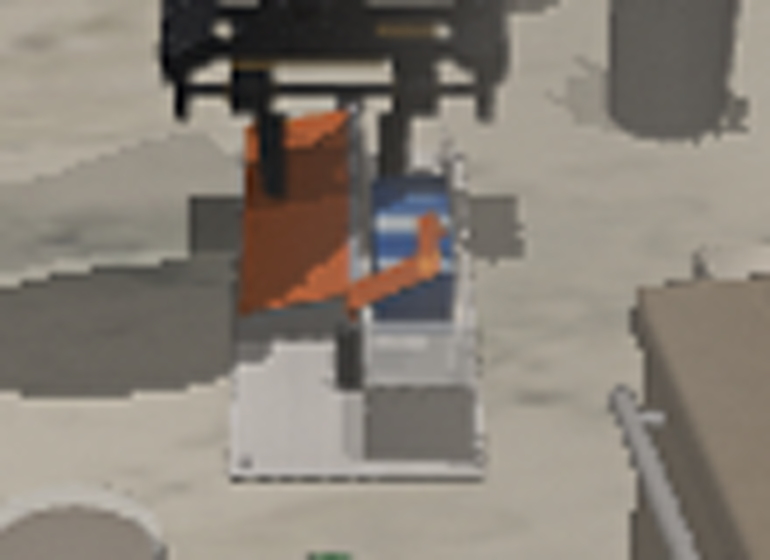

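View pics/gtop.png

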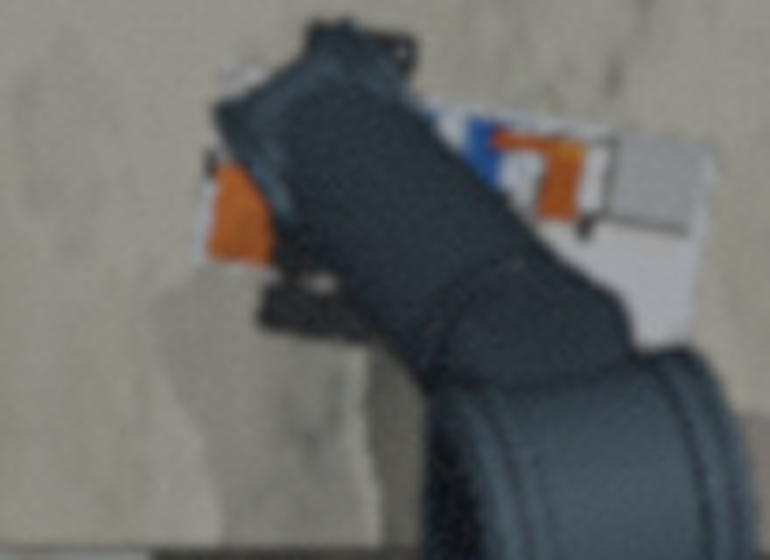

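>>> {"name": "servo_tool", "arguments": {
  "targets": [
    {"delta_pos": [-0.12,-0.6,0.05],"rotation": [-0.003,0.002,-0.003],"claw": 0.57},
    {"delta_pos": [-0.1,-0.6,0],"rotation": [0,0,0],"claw": 0.57},
    {"delta_pos": [-0.1,-0.6,0],"rotation": [0,0,0],"claw": 0.57},
    {"delta_pos": [-0.1,-0.6,-0.02],"rotation": [0,0,0],"claw": 0.57}
  ]
}}

```text
clock: 5.97
tool_pos: [496.5, 38.6, 30.2]
tool_rot: [180.0, -0.2, 81.3]
ft_force: [-0.2, 5.3, 6.1]
gripper_width: 0.568
```

```bash
python3 need.py -35 -13.5 30.5
```

```text
t 5.97 chute -63.3 -13.9 [496.5  38.6  30.2] F [-0.2  5.3  6.1] M [ 1.02  0.18 -0.03]
dcm [-0.4  -2.8   0.03] rot [-0.003   0.0009 -0.0015] vel 9.01
```

>>> {"name": "servo_tool", "arguments": {
  "targets": [
    {"delta_pos": [-0.07,-0.6,0],"rotation": [-0.003,0.001,-0.001],"claw": 0.57},
    {"delta_pos": [-0.09,-0.6,0],"rotation": [0,0,0],"claw": 0.57},
    {"delta_pos": [-0.09,-0.6,0],"rotation": [0,0,0],"claw": 0.57},
    {"delta_pos": [0,0,0],"rotation": [0,0,0],"claw": 0.57}
  ]
}}

```text
clock: 6.3
tool_pos: [493.0, 17.0, 30.1]
tool_rot: [-180.0, 0.0, 81.1]
ft_force: [0.0, 3.8, 4.0]
gripper_width: 0.565
```

```bash
python3 need.py 5 -13.5 30.5; python3 look.py i side wrist
```

```text
t 6.3 chute -41.3 -14.0 [493.   17.   30.1] F [0.  3.8 4. ] M [ 0.61  0.06 -0.07]
dcm [-0.66 -4.58  0.04] rot [ 0.0002 -0.0007  0.001 ] vel 0.37
6.3 [493.00066302  16.95431752  30.11222002] [-1.79963372e+02  1.45319672e-02  8.11402600e+01] [0.00460601 3.82543682 3.99195352] 0.5650350081462757
chute -41.30138334317288 -13.982459837126129
```

View pics/iside.png

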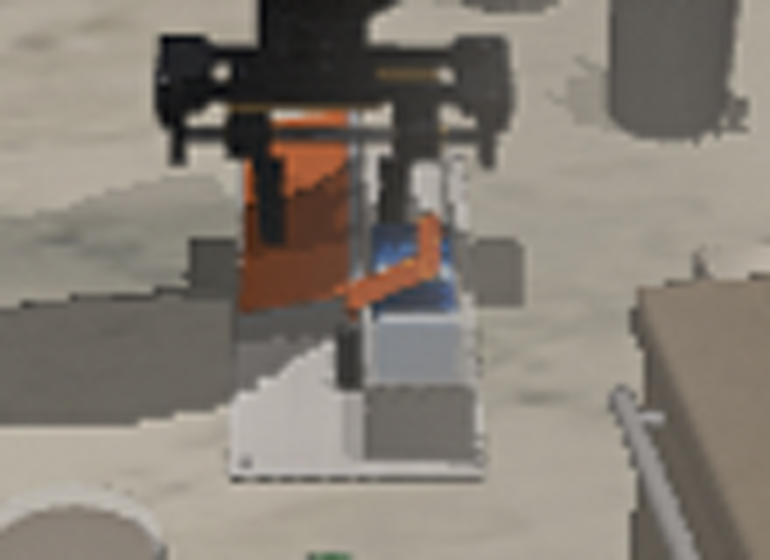

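View pics/iwrist.png

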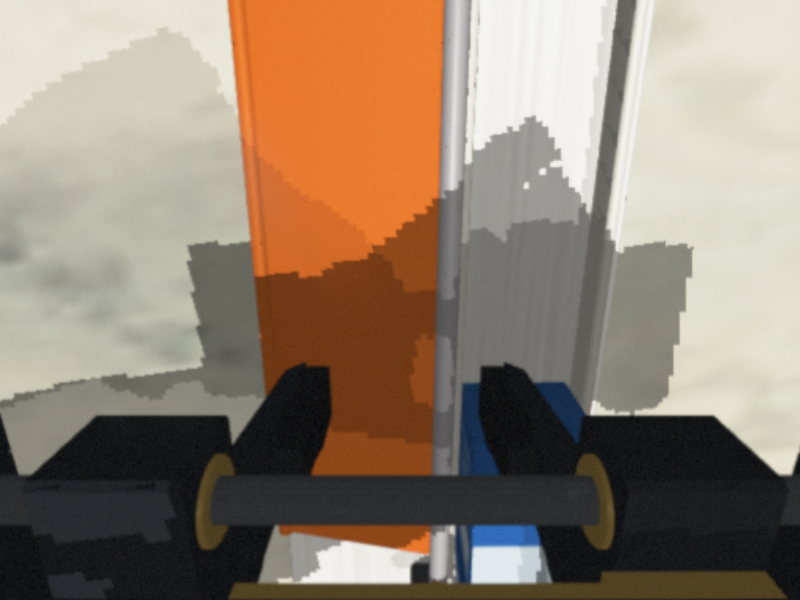

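>>> {"name": "servo_tool", "arguments": {
  "targets": [
    {"delta_pos": [-0.09,-0.5,0],"rotation": [0,0,0],"claw": 0.57},
    {"delta_pos": [-0.09,-0.5,0],"rotation": [0,0,0],"claw": 0.57},
    {"delta_pos": [-0.08,-0.5,-0.02],"rotation": [0,0,0],"claw": 0.57},
    {"delta_pos": [-0.08,-0.5,-0.02],"rotation": [0,0,0],"claw": 0.57},
    {"delta_pos": [0,0,0],"rotation": [0,0,0],"claw": 0.57}
  ]
}}

```text
clock: 6.82
tool_pos: [489.1, -4.3, 29.8]
tool_rot: [-180.0, -0.1, 81.2]
ft_force: [-0.2, 2.5, 5.2]
gripper_width: 0.573
```

```bash
python3 need.py 5 -14 30.5; python3 look.py j side wrist
```

```text
t 6.82 chute -19.7 -14.6 [489.1  -4.3  29.8] F [-0.2  2.5  5.2] M [ 0.45  0.06 -0.05]
dcm [-0.32 -2.45  0.07] rot [-0.0011 -0.0002 -0.0007] vel 0.43
6.8167 [489.12752417  -4.31974386  29.76555286] [-1.79977751e+02 -6.07350831e-02  8.12406375e+01] [-0.23620776  2.48260151  5.20896847] 0.5727169680860938
chute -19.685216705223073 -14.55537549495346
```

View pics/jside.png

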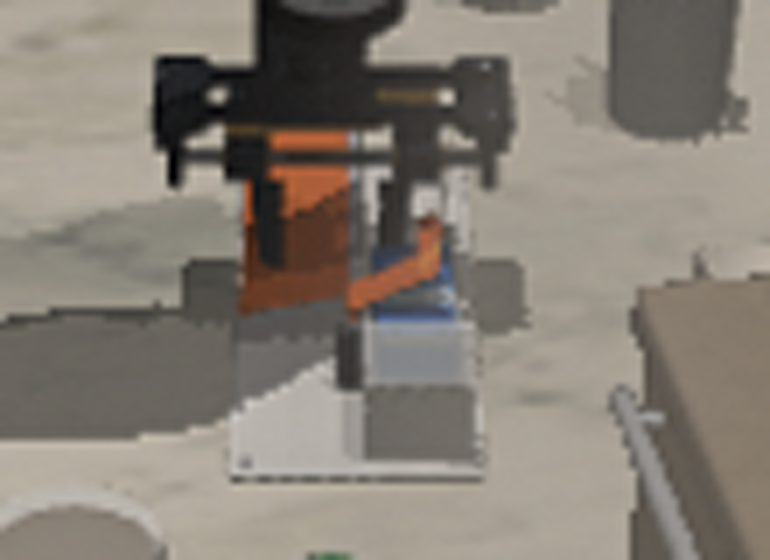

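View pics/jwrist.png

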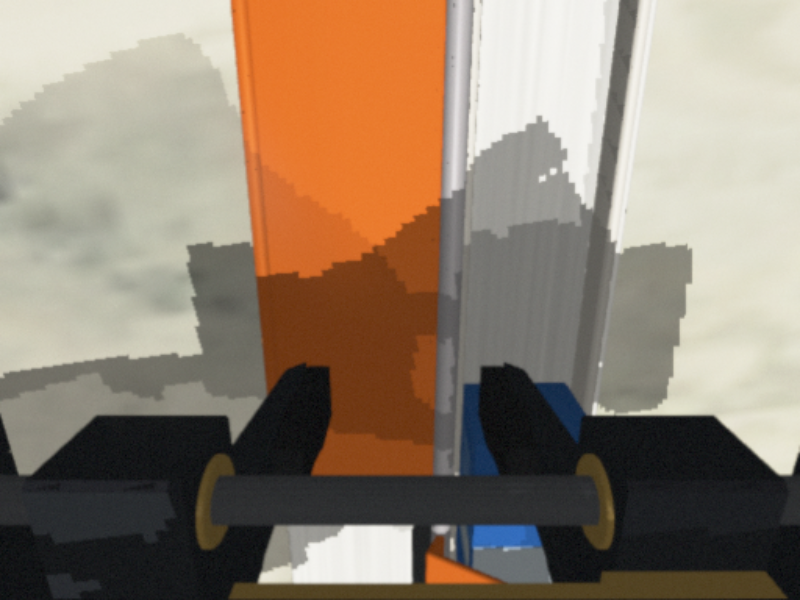

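>>> {"name": "servo_tool", "arguments": {
  "targets": [
    {"delta_pos": [-0.05,-0.5,0.04],"rotation": [0,0,0],"claw": 0.57},
    {"delta_pos": [-0.06,-0.5,0],"rotation": [0,0,0],"claw": 0.57},
    {"delta_pos": [-0.06,-0.5,0],"rotation": [0,0,0],"claw": 0.57},
    {"delta_pos": [0,0,0],"rotation": [0,0,0],"claw": 0.57}
  ]
}}

```text
clock: 7.25
tool_pos: [486.7, -20.4, 30.1]
tool_rot: [-179.9, -0.1, 81.3]
ft_force: [-0.3, 1.5, 4.0]
gripper_width: 0.572
```

```bash
python3 need.py 6 -14 30.5; python3 look.py k side wrist
python3 - <<'E'
from fit import *
for n in("jwrist","kwrist"):
    z=np.load(n+".npz"); c=(z['K'],z['D'],z['r'],z['t'])
    # rear TOP edge hidden by fingers?; rear bottom edge at floor z=4
    w=onz(c,(np.array([(467,384),(560,384)])+.5)/1.5625-.5,4);p=[500.5,-26,np.radians(-98.8)]
    cc,ss=np.cos(p[2]),np.sin(p[2]); print(n,((w[:,:2]-p[:2])@np.array([[cc,-ss],[ss,cc]])).round(1))
E
```

```text
t 7.25 chute -3.4 -14.5 [486.7 -20.4  30.1] F [-0.3  1.5  4. ] M [ 0.44  0.07 -0.02]
dcm [-0.1  -0.94  0.04] rot [-0.0017 -0.0009 -0.0021] vel 0.4
7.25 [486.71142769 -20.37668877  30.11136657] [-1.79936140e+02 -8.89087907e-02  8.13212099e+01] [-0.25021962  1.5041706   4.01057241] 0.5718835218225047
chute -3.4476594941301806 -14.486545465230236
jwrist [[-7.7 10. ]
 [-7.8 46.5]]
kwrist [[ 8.6 10.1]
 [ 8.5 46.7]]
```

View pics/kside.png

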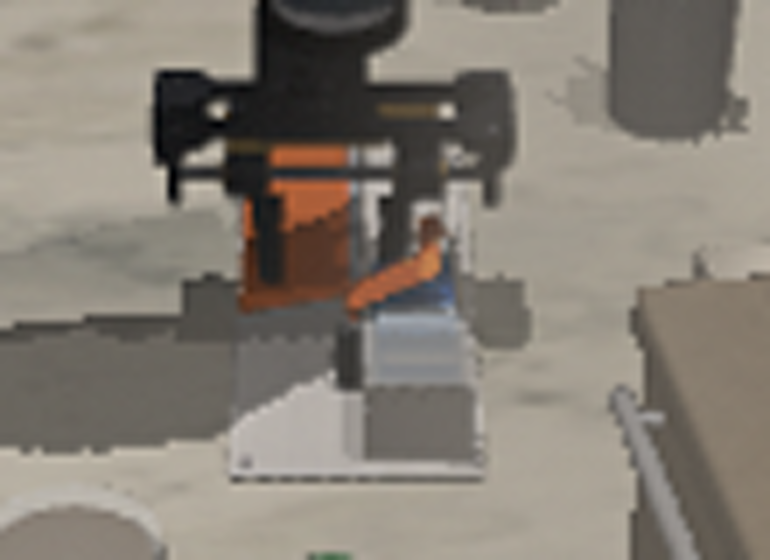

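View pics/kwrist.png

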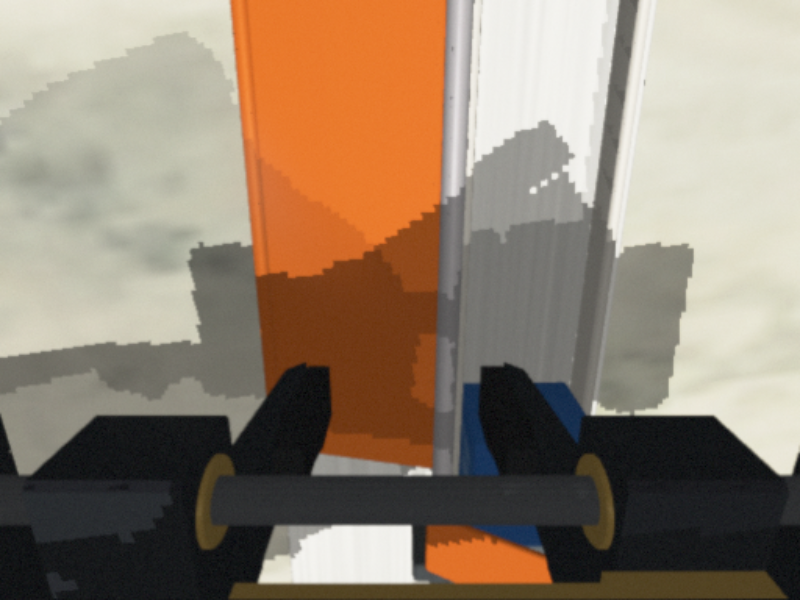

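>>> {"name": "servo_tool", "arguments": {
  "targets": [
    {"delta_pos": [-0.03,-0.4,0.03],"rotation": [0,0,0],"claw": 0.57},
    {"delta_pos": [-0.05,-0.4,0],"rotation": [0,0,0],"claw": 0.57},
    {"delta_pos": [0,0,0],"rotation": [0,0,0],"claw": 0.57},
    {"delta_pos": [0,0,0],"rotation": [0,0,0],"claw": 0.57}
  ]
}}

```text
clock: 7.68
tool_pos: [485.5, -29.2, 30.4]
tool_rot: [-179.9, -0.1, 81.4]
ft_force: [0.4, 5.1, 4.8]
gripper_width: 0.568
```

```bash
python3 need.py 6 -14 30.5; python3 look.py l side wrist
python3 - <<'E'
from fit import *
for n in("jwrist","kwrist","lwrist"):
    z=np.load(n+".npz"); c=(z['K'],z['D'],z['r'],z['t']); h=cv2.cvtColor(z['im'],cv2.COLOR_RGB2HSV)
    m=(h[...,0]>95)&(h[...,0]<130)&(h[...,1]>120); col=m[:,335:350]; print(n,[np.where(q)[0][:1] for q in col.T][::4])
    r=np.median([np.where(q)[0][0] for q in col.T if q.any()])
    w=onz(c,[(342,r)],4);p=[500.5,-26,np.radians(-98.8)]
    cc,ss=np.cos(p[2]),np.sin(p[2]); print(((w[:,:2]-p[:2])@np.array([[cc,-ss],[ss,cc]])).round(1))
E
```

```text
t 7.68 chute 5.5 -14.4 [485.5 -29.2  30.4] F [0.4 5.1 4.8] M [ 1.01  0.06 -0.1 ]
dcm [ 0.03 -0.06  0.01] rot [-0.0023 -0.0012 -0.0026] vel 0.68
7.6833 [485.466812   -29.21351915  30.36700674] [-1.79909731e+02 -1.18669264e-01  8.13505365e+01] [0.44111442 5.12118948 4.75863474] 0.5684124907227398
chute 5.475555662428031 -14.364600133103451
jwrist [array([260]), array([336]), array([246]), array([245])]
[[ 2.3 37.4]]
kwrist [array([336]), array([336]), array([245]), array([245])]
[[ 8.8 36.7]]
lwrist [array([], dtype=int64), array([263]), array([245]), array([245])]
[[17.2 36.8]]
```

View pics/lside.png

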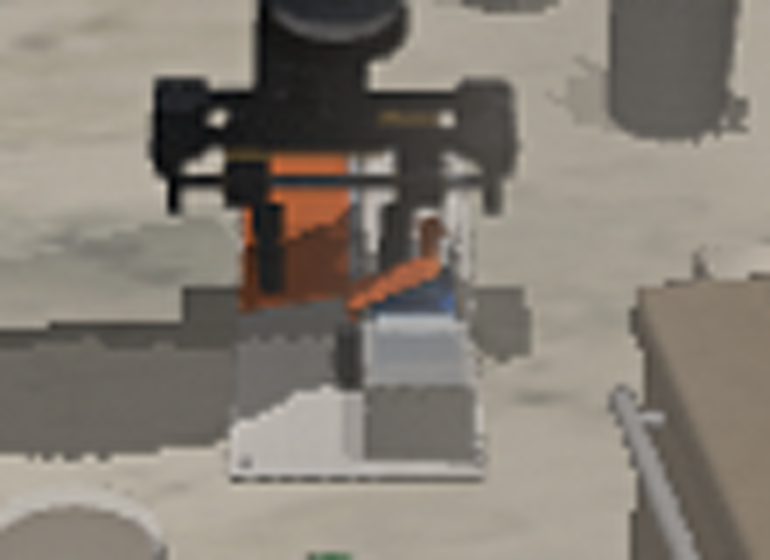

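>>> {"name": "servo_tool", "arguments": {
  "targets": [
    {"delta_pos": [0.06,0.35,0],"rotation": [0,0,0],"claw": 0.57},
    {"delta_pos": [0.06,0.35,0],"rotation": [0,0,0],"claw": 0.57},
    {"delta_pos": [0,0,0.3],"rotation": [0,0,0],"claw": 0.57},
    {"delta_pos": [0,0,0.4],"rotation": [0,0,0],"claw": 0.57},
    {"delta_pos": [0,0,0.5],"rotation": [0,0,0],"claw": 0.57},
    {"delta_pos": [0,0,0],"rotation": [0,0,0],"claw": 0.57}
  ]
}}

```text
clock: 8.28
tool_pos: [485.5, -26.4, 42.8]
tool_rot: [-179.8, 0.3, 81.2]
ft_force: [-0.2, -0.1, 1.8]
gripper_width: 0.571
```

```bash
python3 need.py -3 -14 60; python3 look.py m side wrist
```

```text
t 8.28 chute 2.7 -14.7 [485.5 -26.4  42.8] F [-0.2 -0.1  1.8] M [ 0.05  0.07 -0.01]
dcm [0.16 0.55 1.72] rot [ 0.004  -0.0048 -0.0003] vel 0.57
8.2833 [485.51803159 -26.43006516  42.84289508] [-179.76145267    0.2705063    81.2198241 ] [-0.21555773 -0.13210119  1.76273717] 0.5706691167398007
chute 2.717031559590892 -14.739812518329739
```

View pics/mside.png

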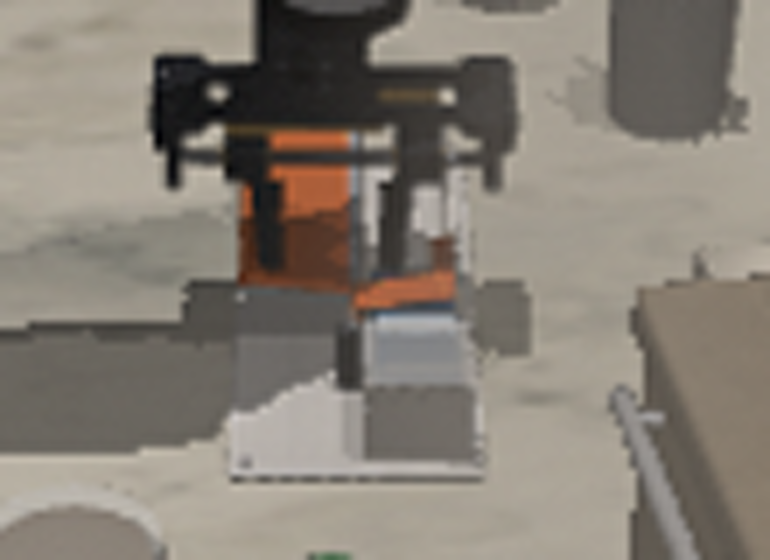

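View pics/mwrist.png

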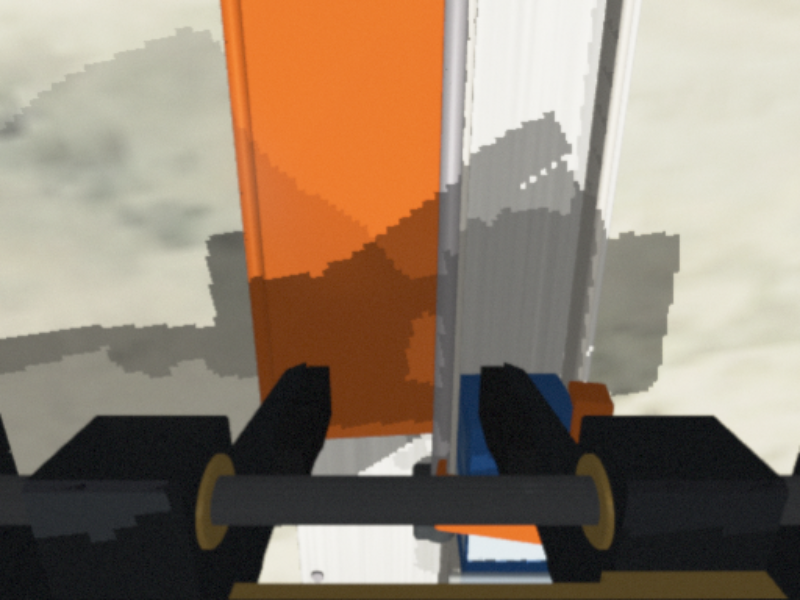

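>>> {"name": "servo_tool", "arguments": {
  "targets": [
    {"delta_pos": [0.04,0.25,0.4],"rotation": [0,0,0],"claw": 0.57},
    {"delta_pos": [0,0.1,0.5],"rotation": [0,0,0],"claw": 0.57},
    {"delta_pos": [0,0,0.8],"rotation": [0,0,0],"claw": 0.57},
    {"delta_pos": [0,0,1.5],"rotation": [0,0,0],"claw": 0.57},
    {"delta_pos": [0,0,2.5],"rotation": [0,0,0],"claw": 0.57},
    {"delta_pos": [0,0,3],"rotation": [0,0,0],"claw": 0.57},
    {"delta_pos": [0,0,3],"rotation": [0,0,0],"claw": 0.57},
    {"delta_pos": [0,0,3],"rotation": [0,0,0],"claw": 0.57}
  ]
}}

```text
clock: 9.05
tool_pos: [477.9, -21.8, 191.1]
tool_rot: [-178.8, 0.3, 81.4]
ft_force: [1.1, -0.9, -0.3]
gripper_width: 0.571
```

>>> {"name": "servo_tool", "arguments": {
  "targets": [
    {"delta_pos": [0,3,2],"rotation": [0,0,0],"claw": 0.57},
    {"delta_pos": [0,3,2],"rotation": [0,0,0],"claw": 0.57},
    {"delta_pos": [0,3,1],"rotation": [0,0,0],"claw": 0.57},
    {"delta_pos": [0,0,0],"rotation": [0,0,0],"claw": 0.57},
    {"delta_pos": [0,0,0],"rotation": [0,0,0],"claw": 0.57},
    {"delta_pos": [0,0,0],"rotation": [0,0,0],"claw": 0.57}
  ]
}}

```text
clock: 9.55
tool_pos: [478.0, 71.9, 252.8]
tool_rot: [-179.3, 0.2, 81.3]
ft_force: [-0.1, -0.5, 0.5]
gripper_width: 0.568
```

```bash
python3 need.py -3 -14 200; python3 look.py n side wrist
```

```text
t 9.55 chute -93.3 -37.2 [478.   71.9 252.8] F [-0.1 -0.5  0.5] M [-0.03 -0.07 -0.09]
dcm [ 0.92 -9.28 -5.28] rot [ 0.002  -0.012  -0.0013] vel 0.58
9.55 [477.96221916  71.87903959 252.83569118] [-179.33995191    0.21893086   81.27531732] [-0.0912222  -0.50975312  0.54149747] 0.5682864907377776
chute -93.27888362539669 -37.24658140886413
```

View pics/nside.png

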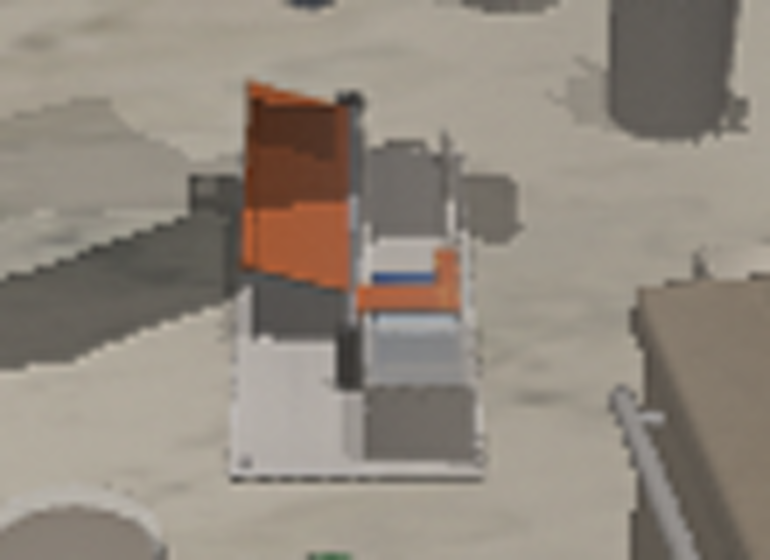

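View pics/nwrist.png

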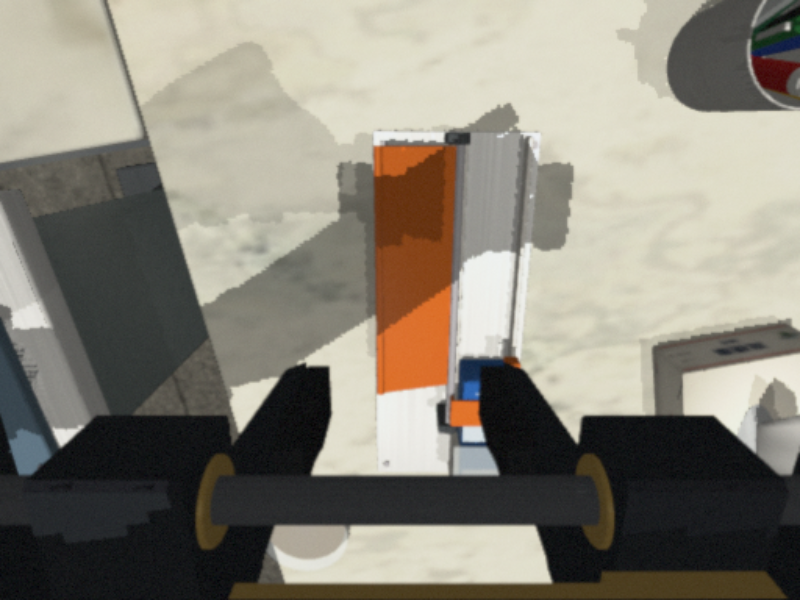

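```bash
python3 - <<'E'
from fit import *
z=np.load("nwrist.npz"); c=(z['K'],z['D'],z['r'],z['t']);p=[500.5,-26,np.radians(-98.8)]
cc,ss=np.cos(p[2]),np.sin(p[2]);M=np.array([[cc,-ss],[ss,cc]])
cv2.imwrite("pics/nz.png",cv2.resize(z['im'][215:300,275:345,::-1],None,fx=8,fy=7,interpolation=cv2.INTER_CUBIC))
for h in(4,44): print(h,((onz(c,(np.array([(462,358),(500,361)])+.5)/1.5625-.5,h)[:,:2]-p[:2])@M).round(1))
print('blade front',((onz(c,(np.array([(512,357)])+.5)/1.5625-.5,49)[:,:2]-p[:2])@M).round(1))
a=np.load("aside.npz")['im'].astype(int);b=np.load("nside.npz")['im'].astype(int)
f=lambda i:(i[...,0]>130)&(i[...,2]<80)&(i[...,1]<130)
for n,i in(("a",a),("n",b)): 
    m=f(i)[165:245,200:310]; y,x=np.where(m[:,48:]); print(n,m.sum(),y.min(),y.max(),x.min()+48,x.max()+48)
E
```

```text
4 [[16.2 10.8]
 [18.9 44.7]]
44 [[-3.2  6.1]
 [-0.8 36.5]]
blade front [[-6.8 44.7]]
a 198 28 44 48 64
n 220 29 43 48 64
```

View pics/nz.png

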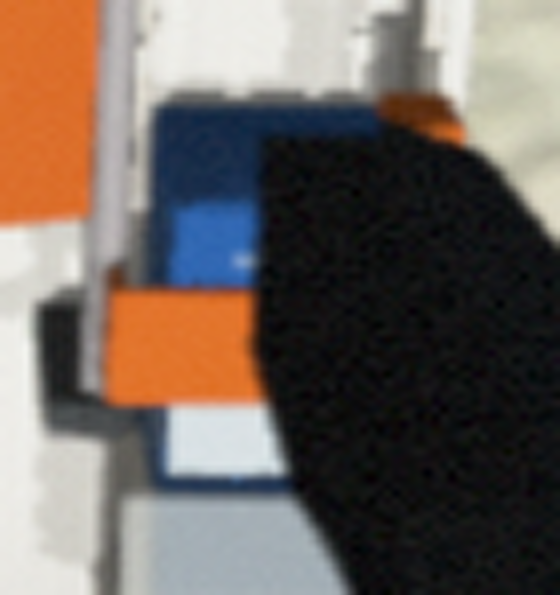

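```bash
python3 -c "
from station import robot
print(robot.state()['ft_force'],robot.state()['joint_vel'].round(2)); print(robot.sign_off())"
```

```text
[-0.29253258  0.15765497 -1.08673626] [ 0.41  0.45  0.61  0.19  0.24 -0.14 -0.17]
the job is handed in; nothing more can be done
None
```

I pushed the carton through under the open flap, let the flap spring shut behind it, and handed the job in at about 9.6 s of the 40 s. No verdict came back, so the result rests on my own measurements.

**What I did:** One fingertip held the leaf down with about 4–6 N, at a flap angle I estimate at 0.4–0.45 rad. The other pushed the carton's rear end from x ≈ -127 mm to about +15 to +17 mm in the chute frame. I then backed off slightly, raised the fingers slowly until the flap closed, and moved clear.

**Last checks:**
- **Carton:** the final wrist picture puts its rear bottom edge at x ≈ 16–19 mm, against the required 4–34 mm. It looks flat and straight in the lane.
- **Flap:** in the side view the blade and bridge end up within about a pixel of where they were at the start, so I take it as fully shut. I could not read the angle directly.
- **Arm:** it stands clear of everything and nearly still, with the remaining wrist force at noise level (about 1 N).

**Disagreements and limits:**
- **Chute position:** the estimates from the different cameras varied by 2–3 mm.
- **Blade position:** the last wrist view put the blade's front edge at x ≈ -7 mm instead of 0. I put that down to the partly hidden edge and an assumed height, and did not settle it.
- **Pushing force:** brief sideways forces of up to 5 N showed up while pushing. I could not separate leaf friction from any contact between the flap and the carton, but the pictures showed no sign of them touching.
- **Other things on the bench:** I did not measure their positions at the end, but the arm's path stayed clear of them.

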